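# Kit the parts for a power-board repair

## Robot

A 6-joint arm with a two-finger parallel gripper is mounted at the origin on the work surface. World frame = base frame: x ahead of the robot, y to its left, z up, the work surface at z = 0. Lengths are in m, angles in rad, forces in N, time in s.
With the tool pointing down it reaches from about 0.35 to 0.725 m from the base axis. Payload 6 kg.
Tool frame: the origin (TCP) lies at the very end of the fingers, on their centre line; the grasp point (between the pads) lies 19 mm behind it; z points along the fingers, y is the line along which they close (so a half turn about z gives the same grasp; the last joint's range is limited). The gripper opens to 85 mm and grips with 20 to 120 N. Pads are 22 mm wide; open, the fingers measure 114 mm over their backs; the gripper's body (76 mm by 85 mm) begins 54 mm behind the grasp point. The pads swing forward as they close: fully open they stand 13 mm farther back than shut.
Start: joints at [1.439, 0.04, 0.085, 0, -1.615, -0.334], TCP at [0.269, 0.536, 0.231] pointing down, gripper open.
Joint ranges: [-2.56, 2.56], [-1.29, 2.01], [-1.08, 1.49], [-3.29, 1.98], [-2.81, -0.18], [-2.99, 2.99]. Speed limits (rad/s): [2.57, 2.57, 3.01, 3.14, 3.14, 3.14].

## Interface

Orientations are given as a unit quaternion [w, x, y, z].
In Python, from station import telemetry, vision, hand_in, spotter gives the robot as it stands. The module is installed in compiled form; this text tells all that it offers.
- The arm moves only by the shell command python3 -m pendant 'ROWS' [FORCE]. ROWS is JSON, a list of rows, each an object of numbers: "grip": the gripper's target within -1 to 1 (fully open at 1, half-way at 0, shut at -1); "x", "y", "z": the shift along the world's x, y, z in mm; "rx", "ry", "rz": the turn, a rotation vector about the world's x, y, z in degrees. A call has exactly 5 rows; each row shifts and turns the commanded pose from where the row before left it; what a row does not reach is not made up. A row lasts 1/8 s, in which the tool goes at most 62.5 mm and 10.7 degrees, less where a joint would pass 70% of its speed; a pose out of reach is approached as far as the arm can. A call is refused whole if a number of a shift passes 62.5 or a number of a turn 10.7, either way. A call with a gripper value outside its range is refused whole. The fingers move at their own pace and stop on an object; FORCE is the grip in N (left out, the last holds). Time passes only in rows, so rows that do not move let the fingers close, or fill a call up. It gives the time, the measured TCP pose, the force, the opening and the grip force at its end, in the units of the state.
- telemetry.get_state(): the state, without advancing time (a new reading comes with each control period).
- vision.camera(name): name is "side" or "top" or "wrist"; returns a dict with "color" (400x640x3 uint8, red, green, blue), "z_map" (400x640 float32, m along the optical axis (not along the pixel's ray), 0 where there is no reading), "fx", "fy", "cx", "cy" (pixels), "R" (3x3) and "t" (3): a world point X has camera coordinates R X + t; the wrist camera has in their place "mount" (4x4, takes a point from camera to tool coordinates, whose origin is the TCP and whose axes are the flange's). Camera axes: x right, y down, z forward; pixel columns grow to the right and rows downward; lengths in m; the calibration is good to about 2 mm. A picture is of the moment at which its call begins: read the wrist's pose just before it.
- hand_in(): hands the job in; it is judged then, once.
Trained networks look in a picture, given as the dict that the camera call returned (one of the last four; its "shot" number tells which), for a name from the list of things; names that differ only in an ending like _2 or _b are one class to them, and where a whole thing is asked for, a point or a joint stands for the part that bears it (a point fixed in the world has none). Each returns a list of dicts, best first, with "confidence" (0 to 1); they miss things now and then, are a little off and sometimes report something else, mostly with a low value. They report only what shows in the picture. A call takes as long as a camera call.
- spotter.look_for(picture, label): "extent" ([centre column, centre row, width, height] in pixels, round what is visible of it).
The state is a dict: "clock": time; "joint_positions": joint angles; "dq": joint speeds; "joint_efforts": joint torques, N m; "eef_pos": TCP position; "eef_rot": TCP orientation; "contact_force": force on the tool from outside, world axes, zero at the start; "ft_torque": the same for the moment, N m; "finger_gap": finger opening in m; "grip_force": force on a finger pad.
Only numpy, scipy, OpenCV 4.12 (cv2) and the standard library are available. Lean on these libraries where they do the work, as an engineer would, in place of code of your own. Each camera call takes 0.05 s, during which the arm holds its last target. There are 200 camera calls.

## Task

Fill the white kit tray for a power-board repair: set the blue capacitor, the black finned heat sink, the orange relay and the yellow-wound transformer each upright in the middle of the pad of its own colour, with the heat sink, relay and transformer lined up lengthwise with their pads (either way round). The black capacitor and the bare silver heat sink look alike but belong to another job: leave them standing where they are.

Things in the scene. Friction and masses are not known exactly. Their poses are not given: they have to be found in the camera images.
- capacitor_blue: Blue electrolytic capacitor, an upright cylinder 30 mm across and 45 mm tall, blue sleeve and top, small steel cross in the middle of the top, white stripe down one side. Starts upright on a 2 mm green bench mat, 75 mm or more from its neighbours (centre to centre). Origin: centre of the underside, z up.
- heatsink_black: Black finned heat sink, black all over: 60 (x) x 36 (y) x 28 mm tall, a 7 mm base with five upright fins 3 mm thick running along x, the outer two flush with the sides. x is the long side; the sides across y are flat and are the ones to grip. Starts upright on a 2 mm green bench mat, 75 mm or more from its neighbours (centre to centre). Origin: centre of the underside, z up.
- relay: Relay, an orange block with a 6 mm black base and a small white mark on top: 40 (x) x 28 (y) x 36 mm tall. x is the long side; the sides across y are flat and are the ones to grip. Starts upright on a 2 mm green bench mat, 75 mm or more from its neighbours (centre to centre). Origin: centre of the underside, z up.
- transformer: Transformer: a dark steel core plate 50 (x) x 20 (y) x 40 mm tall through the middle of a yellow winding block 34 (x) x 38 (y) x 34 mm tall. x is the long side; grip it across the yellow faces, 38 mm apart in y. Starts upright on a 2 mm green bench mat, 75 mm or more from its neighbours (centre to centre). Origin: centre of the underside, z up.
- capacitor_black: Black electrolytic capacitor, an upright cylinder 30 mm across and 45 mm tall, black sleeve and top, small steel cross in the middle of the top, white stripe down one side. A look-alike that is not part of this kit: it stays where it is. Starts upright on a 2 mm green bench mat, 75 mm or more from its neighbours (centre to centre). Origin: centre of the underside, z up.
- heatsink_silver: Silver finned heat sink, bare silver metal: 60 (x) x 36 (y) x 28 mm tall, a 7 mm base with five upright fins 3 mm thick running along x, the outer two flush with the sides. A look-alike that is not part of this kit: it stays where it is. x is the long side. Starts upright on a 2 mm green bench mat, 75 mm or more from its neighbours (centre to centre). Origin: centre of the underside, z up.
- pad_blue: Blue round pad, 54 mm across, for the blue capacitor. Fixed in the shallow white kit tray (250 x 280 mm, fixed, rim 9 mm above the bench) with the other pads in a 2 x 2 grid, 108 mm by 116 mm between centres, any colour in any corner, all turned with the tray. Origin: centre of its underside, 3 mm above the bench; the pad is 3 mm thick, z up.
- pad_black: Black rectangular pad, 84 (x) x 60 (y) mm, for the black heat sink. Fixed in the shallow white kit tray (250 x 280 mm, fixed, rim 9 mm above the bench) with the other pads in a 2 x 2 grid, 108 mm by 116 mm between centres, any colour in any corner, all turned with the tray; x is its long side. Origin: centre of its underside, 3 mm above the bench; the pad is 3 mm thick, z up.
- pad_orange: Orange rectangular pad, 60 (x) x 48 (y) mm, for the relay. Fixed in the shallow white kit tray (250 x 280 mm, fixed, rim 9 mm above the bench) with the other pads in a 2 x 2 grid, 108 mm by 116 mm between centres, any colour in any corner, all turned with the tray; x is its long side. Origin: centre of its underside, 3 mm above the bench; the pad is 3 mm thick, z up.
- pad_yellow: Yellow rectangular pad, 70 (x) x 62 (y) mm, for the transformer. Fixed in the shallow white kit tray (250 x 280 mm, fixed, rim 9 mm above the bench) with the other pads in a 2 x 2 grid, 108 mm by 116 mm between centres, any colour in any corner, all turned with the tray; x is its long side. Origin: centre of its underside, 3 mm above the bench; the pad is 3 mm thick, z up.

How it is judged:
At the end, for the whole second after the job is handed in: The four kit parts rest upright (0.12 rad) and still on the pads of their own colours, within 12 mm of the pad centres, the three oblong ones within 0.26 rad of their pads' long sides, either way round; the black capacitor and silver heat sink stand within 20 mm of where they began (horizontal distance between capacitor_blue and pad_blue below 0.012 m and z of capacitor_blue in the frame of pad_blue between 0 and 0.007 m and angle between each of capacitor_blue, heatsink_black, relay, transformer, capacitor_black, heatsink_silver's own z axis and vertical below 0.12 rad and linear speed of each of capacitor_blue, heatsink_black, relay, transformer below 0.02 m/s and angular speed of each of capacitor_blue, heatsink_black, relay, transformer below 0.2 rad/s and horizontal distance between heatsink_black and pad_black below 0.012 m and z of heatsink_black in the frame of pad_black between 0 and 0.007 m and angle between the x axis of heatsink_black and the x axis of pad_black, either way round below 0.26 rad and horizontal distance between relay and pad_orange below 0.012 m and z of relay in the frame of pad_orange between 0 and 0.007 m and angle between the x axis of relay and the x axis of pad_orange, either way round below 0.26 rad and horizontal distance between transformer and pad_yellow below 0.012 m and z of transformer in the frame of pad_yellow between 0 and 0.007 m and angle between the x axis of transformer and the x axis of pad_yellow, either way round below 0.26 rad and distance of each of capacitor_black, heatsink_silver from where it was at the start of the episode below 0.02 m); the robot touches nothing.
It fails at once if the black capacitor is moved by 20 mm or more, or tipped over (distance of capacitor_black from where it was at the start of the episode above 0.02 m or angle between capacitor_black's own z axis and vertical above 0.4 rad).
It fails at once if the silver heat sink is moved by 20 mm or more, or tipped over (distance of heatsink_silver from where it was at the start of the episode above 0.02 m or angle between heatsink_silver's own z axis and vertical above 0.4 rad).
It also fails if it takes over 112 s, if anything falls off the work surface, if the arm or the gripper's body presses on something with over 40 N, if the wrist force passes 120 N, or if a joint passes its speed limit or range.

## Working session

There is one attempt and no reset: what is moved stays moved. The work goes in short steps, Python scripts to look and compute and a shell command to move; the robot and the scene stay as the last step left them, time stands still between calls to the robot, and variables do not carry over. Pictures are saved under pics/ and viewed, at most 14 in all, crops included, and the job is handed in when it is done.

```bash
mkdir -p pics; python3 - <<'E'
from station import telemetry, vision, spotter
import cv2,numpy as np
s=telemetry.get_state();print({k:np.round(v,3).tolist() for k,v in s.items()})
for n in ["top","side"]:
    p=vision.camera(n);cv2.imwrite(f"pics/{n}0.png",p["color"][:,:,::-1])
    print(n,p["fx"],p["fy"],p["cx"],p["cy"],np.round(p["R"],3).tolist(),np.round(p["t"],3).tolist())
    for l in "capacitor_blue heatsink_black relay transformer capacitor_black heatsink_silver pad_blue pad_black pad_orange pad_yellow".split():
        print(l,[(np.round(d["extent"]).astype(int).tolist(),round(d["confidence"],2)) for d in spotter.look_for(p,l)][:3])
E
```

```text
{'clock': 0.0, 'joint_positions': [1.439, 0.041, 0.084, -0.0, -1.615, -0.334], 'dq': [0.001, -0.001, -0.0, -0.001, 0.0, 0.001], 'joint_efforts': [0.001, -36.821, 34.741, 6.932, -0.006, -0.0], 'eef_pos': [0.269, 0.536, 0.23], 'eef_rot': [0.001, 0.973, -0.231, -0.0], 'contact_force': [-0.389, -0.155, -0.392], 'ft_torque': [0.048, 0.002, 0.009], 'grip_force': 0.0, 'finger_gap': 0.085}
top 372.77798718386845 372.77798718386845 328.19114980321734 200.60402886254496 [[-0.02, -1.0, -0.022], [-0.986, 0.023, -0.163], [0.163, 0.019, -0.986]] [0.011, 0.546, 0.678]
capacitor_blue [([441, 204, 24, 33], 0.3)]
heatsink_black [([456, 252, 29, 38], 0.62)]
relay [([392, 258, 20, 19], 0.67)]
transformer [([442, 157, 24, 27], 0.81)]
capacitor_black [([378, 166, 15, 19], 0.47), ([218, 241, 28, 34], 0.24)]
heatsink_silver [([442, 203, 24, 32], 0.95)]
pad_blue [([273, 187, 26, 28], 0.79)]
pad_black [([277, 237, 33, 42], 0.76)]
pad_orange [([216, 191, 24, 29], 0.6)]
pad_yellow [([376, 166, 16, 20], 0.24)]
side 434.35595550281903 434.35595550281903 320.4122974023893 200.09170388336133 [[0.84, -0.542, 0.018], [-0.42, -0.67, -0.612], [0.344, 0.506, -0.791]] [-0.466, 0.236, 0.681]
capacitor_blue [([347, 241, 18, 24], 0.95), ([378, 219, 17, 26], 0.2)]
heatsink_black [([346, 326, 45, 42], 0.66)]
relay [([298, 273, 28, 28], 0.77)]
transformer [([435, 267, 30, 30], 0.91)]
capacitor_black [([379, 219, 18, 28], 0.61)]
heatsink_silver [([387, 291, 49, 37], 0.96), ([432, 268, 32, 31], 0.68), ([347, 330, 45, 40], 0.66)]
pad_blue [([303, 160, 22, 23], 0.85)]
pad_black [([262, 181, 48, 36], 0.97)]
pad_orange [([278, 131, 33, 22], 0.86)]
pad_yellow [([235, 150, 37, 26], 0.83)]
```

```bash
python3 - <<'E'
import cv2
a=cv2.imread("pics/top0.png")[110:310,180:500];cv2.imwrite("pics/top0c.png",cv2.resize(a,(800,500),interpolation=cv2.INTER_CUBIC))
E
```

```text
(no output)
```

View pics/top0c.png

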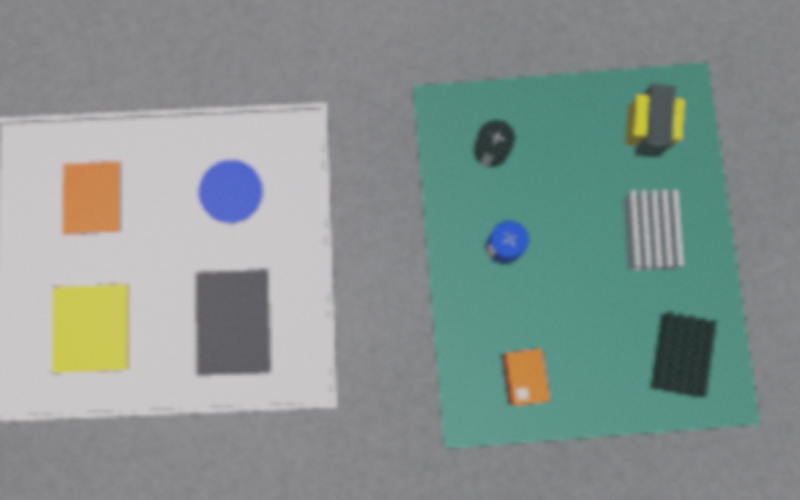

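View pics/side0.png

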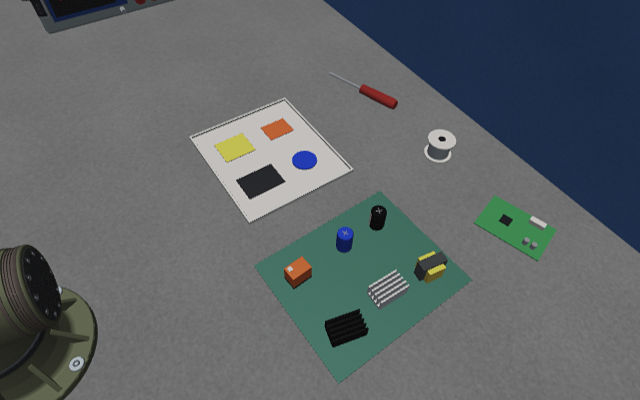

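The top crop shows the tray on the left: orange top left, blue top right, yellow bottom left, black bottom right. The mat on the right has black capacitor (495,142), blue capacitor (508,240), relay (526,377), transformer (657,118), silver sink (655,230) and black sink (684,355). The spotter's top-view "capacitor_blue" at low confidence is really the silver sink. Next I'll measure from colour and depth.

```bash
cat > h.py <<'E'
import cv2,numpy as np
from station import telemetry,vision,spotter
from scipy.spatial.transform import Rotation as Ro
def pose():
    s=telemetry.get_state();q=s["eef_rot"];return np.array(s["eef_pos"]),Ro.from_quat([q[1],q[2],q[3],q[0]]).as_matrix()
def shot(n):
    P,R=pose();p=vision.camera(n)
    if n=="wrist":
        M=np.array(p["mount"]);A=R@M[:3,:3];b=R@M[:3,3]+P
    else:
        A=np.array(p["R"]).T;b=-A@np.array(p["t"])
    p["A"],p["b"]=A,b
    v,u=np.mgrid[:400,:640];z=p["z_map"]
    c=np.stack([(u-p["cx"])/p["fx"]*z,(v-p["cy"])/p["fy"]*z,z],-1)
    W=c@A.T+b;W[z==0]=np.nan
    return p,W
def onplane(p,u,v,z):
    d=np.stack([(np.asarray(u)-p["cx"])/p["fx"],(np.asarray(v)-p["cy"])/p["fy"],np.ones(np.shape(u))],-1)@p["A"].T
    return p["b"]+d*((z-p["b"][2])/d[...,2])[...,None]
def rect(pts):
    (c,(w,h),a)=cv2.minAreaRect((pts[:,:2]*1000).astype(np.float32))
    if w<h:w,h,a=h,w,a+90
    return np.round(c,1),round(w,1),round(h,1),round((a+90)%180-90,1)
E
python3 - <<'E'
from h import *
p,W=shot("top")
hsv=cv2.cvtColor(p["color"],cv2.COLOR_RGB2HSV)
H,S,V=[hsv[...,i].astype(int) for i in range(3)]
# objects: above mat
z=W[...,2]
x0=180;roi=np.zeros((400,640),bool);roi[110:310,345:500]=1
m=(roi&(z>0.018)).astype(np.uint8)
n,l,st,ce=cv2.connectedComponentsWithStats(m)
for i in range(1,n):
    if st[i,4]<30: continue
    q=W[l==i];zt=np.nanpercentile(q[:,2],90);t=q[q[:,2]>zt-.008]
    print("obj",ce[i].round(),"ztop",zt.round(4),"all",rect(q),"top",rect(t),"med",np.median(t[:,:2],0).round(4))
print("mat z",np.nanmedian(z[150:160,360:365]),"tray z",np.nanmedian(z[210:215,245:250]))
P={"orange":(H>5)&(H<18)&(S>120),"yellow":(H>=22)&(H<35)&(S>100),"blue":(H>105)&(H<130)&(S>120),"black":(V<110)}
for k,m in P.items():
    m=m.copy();m[:, :184]=0;m[:,308:]=0;m[:157]=0;m[270:]=0
    n,l,st,ce=cv2.connectedComponentsWithStats(m.astype(np.uint8));i=1+np.argmax(st[1:,4])
    v,u=np.nonzero(l==i);w=onplane(p,u,v,.006);print(k,ce[i].round(1),st[i,4],rect(w),"mean",w[:,:2].mean(0).round(4),"zmap",np.nanmedian(z[l==i]).round(4))
E
```

```text
obj [443. 157.] ztop 0.0429 all (array([ 631.6, -232.3]), 50.2, 38.8, -6.9) top (array([ 631.7, -232.5]), 50.5, 36.5, -9.2) med [ 0.6311 -0.2309]
obj [378. 166.] ztop 0.0485 all (array([ 614.7, -100.2]), 27.9, 27.5, -2.1) top (array([ 614.8, -100.2]), 27.8, 27.5, -2.1) med [ 0.6147 -0.1003]
obj [442. 201.] ztop 0.031 all (array([ 543.1, -225.5]), 59.7, 37.1, 0.2) top (array([ 543.1, -225.5]), 59.6, 37.1, 0.2) med [ 0.5428 -0.2247]
obj [383. 206.] ztop 0.0485 all (array([ 534. , -107.4]), 29.7, 28.3, -64.3) top (array([ 534.8, -107.8]), 29.3, 28.2, -26.7) med [ 0.534  -0.1073]
obj [454. 251.] ztop 0.031 all (array([ 444.4, -242.6]), 60.1, 37.3, -13.0) top (array([ 444.5, -242.8]), 60.0, 37.3, -12.3) med [ 0.4444 -0.2427]
obj [390. 260.] ztop 0.0396 all (array([ 429.7, -117.7]), 39.7, 28.1, 6.5) top (array([ 429.6, -117.8]), 39.7, 28.0, 6.8) med [ 0.4299 -0.1173]
mat z 0.0020469713813899837 tray z 0.0034324803088002787
orange [216.  188.6] 559 (array([583.5, 231.5]), 56.1, 41.9, 1.9) mean [0.5834 0.2317] zmap 0.0063
yellow [215.8 241. ] 980 (array([475.6, 229.4]), 67.0, 59.0, 1.3) mean [0.4752 0.2289] zmap 0.0064
blue [271.7 186.1] 443 (array([585.7, 115.8]), 48.2, 48.0, -45.3) mean [0.5859 0.1158] zmap 0.0063
black [272.6 238.7] 1050 (array([477.8, 113.7]), 78.9, 54.8, 0.6) mean [0.4775 0.1134] zmap 0.0063
```

```bash
python3 -m pendant '[{"grip":1,"x":11,"y":-44,"z":-7,"rz":2.2},{"grip":1,"x":11,"y":-44,"z":-7,"rz":2.2},{"grip":1,"x":11,"y":-44,"z":-7,"rz":2.2},{"grip":1,"x":11,"y":-44,"z":-7,"rz":2.2},{"grip":1,"x":11,"y":-44,"z":-7,"rz":2.2}]' 40
python3 -m pendant '[{"grip":1,"x":11,"y":-44,"z":-7,"rz":2.2},{"grip":1,"x":11,"y":-44,"z":-7,"rz":2.2},{"grip":1,"x":11,"y":-44,"z":-7,"rz":2.2},{"grip":1,"x":11,"y":-44,"z":-7,"rz":2.2},{"grip":1,"x":11,"y":-44,"z":-7,"rz":2.2}]'
python3 -m pendant '[{"grip":1,"x":11,"y":-44,"z":-7,"rz":2.2},{"grip":1,"x":11,"y":-44,"z":-7,"rz":2.2},{"grip":1,"x":11,"y":-44,"z":-7,"rz":2.2},{"grip":1,"x":11,"y":-44,"z":-7,"rz":2.2},{"grip":1,"x":7,"y":-38,"rz":2.5}]'
cat > goal.py <<'E'
from h import *
import sys
# usage: goal x y z(mm) yaw(deg): shift needed from the measured pose
P,R=pose();yaw=np.degrees(np.arctan2(R[1,0],R[0,0]));g=np.array(sys.argv[1:5],float)
print("now",(P*1000).round(1),yaw.round(1),"tilt",np.degrees(np.arccos(-R[2,2])).round(2),"| go",(g[:3]-P*1000).round(1),"rz",((g[3]-yaw+90)%180-90).round(1))
E
python3 goal.py 430 -117.6 7 6.6
```

```text
now [269.5 536.1 231.3] -26.7 tilt 0.01 | go [ 160.5 -653.7 -224.3] rz 33.3invalid input
invalid input
invalid input
```

```bash
python3 -m pendant '[{"x":11,"y":-44,"z":-7,"rx":0,"ry":0,"rz":2.2,"grip":1},{"x":11,"y":-44,"z":-7,"rx":0,"ry":0,"rz":2.2,"grip":1},{"x":11,"y":-44,"z":-7,"rx":0,"ry":0,"rz":2.2,"grip":1},{"x":11,"y":-44,"z":-7,"rx":0,"ry":0,"rz":2.2,"grip":1},{"x":11,"y":-44,"z":-7,"rx":0,"ry":0,"rz":2.2,"grip":1}]' 40
```

```text
clock: 1.78
eef_pos: [0.3246, 0.3147, 0.1962]
eef_rot: [-0.0, 0.991, -0.136, 0.0]
contact_force: [0.2, 0.9, 1.1]
finger_gap: 0.0855
grip_force: 0.0
```

All keys are required in each row. Continuing.

```bash
python3 -m pendant '[{"x":11,"y":-44,"z":-7,"rx":0,"ry":0,"rz":2.2,"grip":1},{"x":11,"y":-44,"z":-7,"rx":0,"ry":0,"rz":2.2,"grip":1},{"x":11,"y":-44,"z":-7,"rx":0,"ry":0,"rz":2.2,"grip":1},{"x":11,"y":-44,"z":-7,"rx":0,"ry":0,"rz":2.2,"grip":1},{"x":11,"y":-44,"z":-7,"rx":0,"ry":0,"rz":2.2,"grip":1}]'
python3 -m pendant '[{"x":11,"y":-44,"z":-7,"rx":0,"ry":0,"rz":2.2,"grip":1},{"x":11,"y":-44,"z":-7,"rx":0,"ry":0,"rz":2.2,"grip":1},{"x":11,"y":-44,"z":-7,"rx":0,"ry":0,"rz":2.2,"grip":1},{"x":11,"y":-44,"z":-7,"rx":0,"ry":0,"rz":2.2,"grip":1},{"x":7,"y":-38,"z":0,"rx":0,"ry":0,"rz":2.5,"grip":1}]'
python3 goal.py 430 -117.6 7 6.6
python3 - <<'E'
from h import *
p,W=shot("wrist");cv2.imwrite("pics/w1.png",p["color"][:,:,::-1])
z=W[...,2];print(np.nanmedian(z))
m=((z>.025)&(z<.05)).astype(np.uint8)
n,l,st,ce=cv2.connectedComponentsWithStats(m)
for i in range(1,n):
    if st[i,4]>1500: print(ce[i].round(),st[i,4],rect(W[l==i]),np.nanpercentile(z[l==i],90))
E
```

```text
clock: 2.4
eef_pos: [0.3796, 0.0947, 0.1614]
eef_rot: [-0.0, 0.999, -0.04, 0.0]
contact_force: [0.4, -0.9, 1.2]
finger_gap: 0.0851
grip_force: 0.0
clock: 3.02
eef_pos: [0.4303, -0.1196, 0.1328]
eef_rot: [-0.0, 0.998, 0.058, -0.0]
contact_force: [1.0, 0.5, -0.2]
finger_gap: 0.0854
grip_force: 0.0
now [ 430.3 -119.6  132.8] 6.6 tilt 0.03 | go [  -0.3    2.  -125.8] rz -0.0
0.002333201432748011
```

View pics/w1.png

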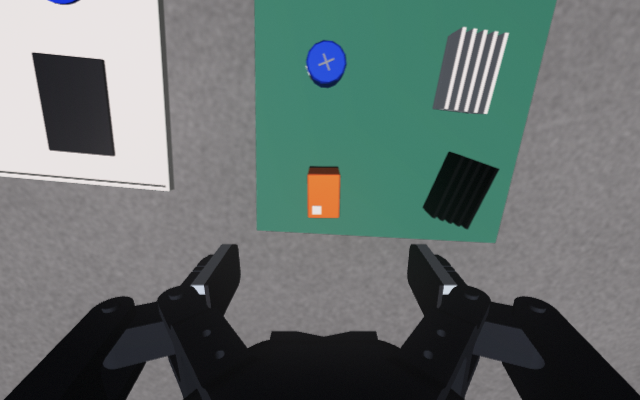

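The wrist picture shows the relay (323,193) centred between the fingers (238 and 410). Now descend and grip.

```bash
python3 -m pendant '[{"x":0,"y":2,"z":-30,"rx":0,"ry":0,"rz":0,"grip":1},{"x":0,"y":0,"z":-30,"rx":0,"ry":0,"rz":0,"grip":1},{"x":0,"y":0,"z":-30,"rx":0,"ry":0,"rz":0,"grip":1},{"x":0,"y":0,"z":-25,"rx":0,"ry":0,"rz":0,"grip":1},{"x":0,"y":0,"z":-11,"rx":0,"ry":0,"rz":0,"grip":1}]'
python3 -m pendant '[{"x":0,"y":0,"z":0,"rx":0,"ry":0,"rz":0,"grip":-1},{"x":0,"y":0,"z":0,"rx":0,"ry":0,"rz":0,"grip":-1},{"x":0,"y":0,"z":0,"rx":0,"ry":0,"rz":0,"grip":-1},{"x":0,"y":0,"z":0,"rx":0,"ry":0,"rz":0,"grip":-1},{"x":0,"y":0,"z":0,"rx":0,"ry":0,"rz":0,"grip":-1}]' 40
python3 goal.py 583.4 231.7 13 1.4
```

```text
clock: 3.7
eef_pos: [0.4297, -0.116, 0.006]
eef_rot: [0.0, 0.998, 0.058, -0.001]
contact_force: [1.1, -0.7, -0.4]
finger_gap: 0.0857
grip_force: 0.0
clock: 4.32
eef_pos: [0.4313, -0.1159, 0.0084]
eef_rot: [0.0, 0.998, 0.058, 0.001]
contact_force: [-0.4, 1.8, 7.3]
finger_gap: 0.0273
grip_force: 40.7
now [ 431.3 -115.9    8.4] 6.6 tilt 0.12 | go [152.1 347.6   4.6] rz -5.2
```

```bash
python3 -m pendant '[{"x":0,"y":0,"z":20,"rx":0,"ry":0,"rz":0,"grip":-1},{"x":0,"y":0,"z":50,"rx":0,"ry":0,"rz":0,"grip":-1},{"x":0,"y":0,"z":30,"rx":0,"ry":0,"rz":0,"grip":-1},{"x":22,"y":50,"z":0,"rx":0,"ry":0,"rz":-0.8,"grip":-1},{"x":22,"y":50,"z":0,"rx":0,"ry":0,"rz":-0.8,"grip":-1}]'
python3 -m pendant '[{"x":22,"y":50,"z":0,"rx":0,"ry":0,"rz":-0.8,"grip":-1},{"x":22,"y":50,"z":0,"rx":0,"ry":0,"rz":-0.8,"grip":-1},{"x":22,"y":50,"z":0,"rx":0,"ry":0,"rz":-0.8,"grip":-1},{"x":22,"y":50,"z":0,"rx":0,"ry":0,"rz":-0.8,"grip":-1},{"x":20,"y":48,"z":0,"rx":0,"ry":0,"rz":-0.4,"grip":-1}]'
python3 -m pendant '[{"x":0,"y":0,"z":-10,"rx":0,"ry":0,"rz":0,"grip":-1},{"x":0,"y":0,"z":-20,"rx":0,"ry":0,"rz":0,"grip":-1},{"x":0,"y":0,"z":0,"rx":0,"ry":0,"rz":0,"grip":-1},{"x":0,"y":0,"z":0,"rx":0,"ry":0,"rz":0,"grip":-1},{"x":0,"y":0,"z":0,"rx":0,"ry":0,"rz":0,"grip":-1}]'
python3 goal.py 583.4 231.7 13 1.4
```

```text
clock: 4.95
eef_pos: [0.4748, -0.0148, 0.1075]
eef_rot: [-0.0, 0.999, 0.043, 0.0]
contact_force: [1.2, -0.4, -0.7]
finger_gap: 0.0275
grip_force: 40.0
clock: 5.58
eef_pos: [0.5827, 0.2338, 0.1064]
eef_rot: [0.0, 1.0, 0.012, -0.001]
contact_force: [1.5, -1.0, -0.4]
finger_gap: 0.0274
grip_force: 40.0
clock: 6.2
eef_pos: [0.5828, 0.2318, 0.0784]
eef_rot: [-0.0, 1.0, 0.012, 0.001]
contact_force: [-0.0, -0.4, -1.2]
finger_gap: 0.0276
grip_force: 40.0
now [582.8 231.8  78.4] 1.4 tilt 0.1 | go [  0.6  -0.1 -65.4] rz 0.0
```

```bash
python3 -m pendant '[{"x":0.5,"y":0,"z":-30,"rx":0,"ry":0,"rz":0,"grip":-1},{"x":0,"y":0,"z":-25,"rx":0,"ry":0,"rz":0,"grip":-1},{"x":0,"y":0,"z":-7,"rx":0,"ry":0,"rz":0,"grip":-1},{"x":0,"y":0,"z":-4,"rx":0,"ry":0,"rz":0,"grip":-1},{"x":0,"y":0,"z":0,"rx":0,"ry":0,"rz":0,"grip":-1}]'
python3 -m pendant '[{"x":0,"y":0,"z":0,"rx":0,"ry":0,"rz":0,"grip":0.2},{"x":0,"y":0,"z":0,"rx":0,"ry":0,"rz":0,"grip":0.2},{"x":0,"y":0,"z":0,"rx":0,"ry":0,"rz":0,"grip":0.2},{"x":0,"y":0,"z":20,"rx":0,"ry":0,"rz":0,"grip":0.2},{"x":0,"y":0,"z":60,"rx":0,"ry":0,"rz":0,"grip":1}]'
python3 goal.py 475.2 228.9 13 1.4
```

```text
clock: 6.82
eef_pos: [0.5837, 0.2325, 0.0127]
eef_rot: [-0.0, 1.0, 0.012, 0.001]
contact_force: [0.4, -0.0, 0.3]
finger_gap: 0.0274
grip_force: 40.1
clock: 7.45
eef_pos: [0.5812, 0.231, 0.0896]
eef_rot: [0.002, 1.0, 0.012, -0.003]
contact_force: [1.3, 1.2, 1.4]
finger_gap: 0.0682
grip_force: 0.0
now [581.2 231.   89.6] 1.4 tilt 0.39 | go [-106.    -2.1  -76.6] rz -0.0
```

```bash
python3 -m pendant '[{"x":5,"y":-46,"z":5,"rx":0,"ry":0,"rz":-1,"grip":1},{"x":5,"y":-46,"z":5,"rx":0,"ry":0,"rz":-1,"grip":1},{"x":5,"y":-46,"z":5,"rx":0,"ry":0,"rz":-1,"grip":1},{"x":5,"y":-46,"z":5,"rx":0,"ry":0,"rz":-1,"grip":1},{"x":5,"y":-46,"z":5,"rx":0,"ry":0,"rz":-1,"grip":1}]'
python3 -m pendant '[{"x":5,"y":-46,"z":0,"rx":0,"ry":0,"rz":-1,"grip":1},{"x":5,"y":-46,"z":0,"rx":0,"ry":0,"rz":-1,"grip":1},{"x":5,"y":-46,"z":0,"rx":0,"ry":0,"rz":-1,"grip":1},{"x":5,"y":-46,"z":0,"rx":0,"ry":0,"rz":-1,"grip":1},{"x":3,"y":-50,"z":0,"rx":0,"ry":0,"rz":0,"grip":1}]'
python3 -m pendant '[{"x":0,"y":0,"z":0,"rx":0,"ry":0,"rz":0,"grip":1},{"x":0,"y":0,"z":0,"rx":0,"ry":0,"rz":0,"grip":1},{"x":0,"y":0,"z":0,"rx":0,"ry":0,"rz":0,"grip":1},{"x":0,"y":0,"z":0,"rx":0,"ry":0,"rz":0,"grip":1},{"x":0,"y":0,"z":0,"rx":0,"ry":0,"rz":0,"grip":1}]'
python3 goal.py 631.6 -232.3 9 -8
python3 - <<'E'
from h import *
p,W=shot("wrist");cv2.imwrite("pics/w2.png",p["color"][:,:,::-1])
E
```

```text
clock: 8.07
eef_pos: [0.6083, 0.0006, 0.1185]
eef_rot: [-0.0, 1.0, -0.031, 0.001]
contact_force: [-0.4, -0.5, 0.5]
finger_gap: 0.0858
grip_force: 0.0
clock: 8.7
eef_pos: [0.6314, -0.2335, 0.1183]
eef_rot: [0.0, 0.998, -0.066, 0.001]
contact_force: [0.8, 0.4, 0.6]
finger_gap: 0.0853
grip_force: 0.0
clock: 9.32
eef_pos: [0.6311, -0.2313, 0.1165]
eef_rot: [0.0, 0.998, -0.066, 0.0]
contact_force: [-0.5, -1.1, -0.9]
finger_gap: 0.0853
grip_force: 0.0
now [ 631.1 -231.3  116.5] -7.5 tilt 0.02 | go [   0.5   -1.  -107.5] rz -0.5
```

View pics/w2.png

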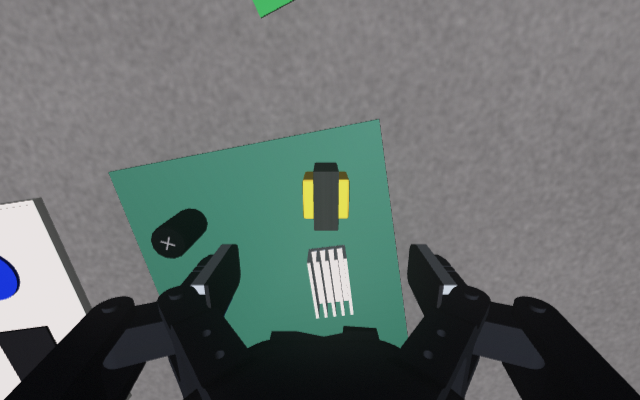

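The transformer (326,195) is centred between the fingers and square to them.

```bash
python3 -m pendant '[{"x":0.5,"y":-1,"z":-30,"rx":0,"ry":0,"rz":-0.5,"grip":1},{"x":0,"y":0,"z":-30,"rx":0,"ry":0,"rz":0,"grip":1},{"x":0,"y":0,"z":-25,"rx":0,"ry":0,"rz":0,"grip":1},{"x":0,"y":0,"z":-15,"rx":0,"ry":0,"rz":0,"grip":1},{"x":0,"y":0,"z":-8,"rx":0,"ry":0,"rz":0,"grip":1}]'
python3 -m pendant '[{"x":0,"y":0,"z":0,"rx":0,"ry":0,"rz":0,"grip":-1},{"x":0,"y":0,"z":0,"rx":0,"ry":0,"rz":0,"grip":-1},{"x":0,"y":0,"z":0,"rx":0,"ry":0,"rz":0,"grip":-1},{"x":0,"y":0,"z":0,"rx":0,"ry":0,"rz":0,"grip":-1},{"x":0,"y":0,"z":0,"rx":0,"ry":0,"rz":0,"grip":-1}]' 50
python3 goal.py 475.2 228.9 13 1.4
```

```text
clock: 10.0
eef_pos: [0.6313, -0.2329, 0.0077]
eef_rot: [0.0, 0.998, -0.07, -0.0]
contact_force: [0.1, -0.9, -0.1]
finger_gap: 0.0853
grip_force: 0.0
clock: 10.62
eef_pos: [0.6322, -0.2331, 0.0096]
eef_rot: [0.0, 0.998, -0.07, 0.001]
contact_force: [-0.4, 0.7, 5.4]
finger_gap: 0.0372
grip_force: 52.5
now [ 632.2 -233.1    9.6] -8.1 tilt 0.13 | go [-157.   462.     3.4] rz 9.5
```

```bash
python3 -m pendant '[{"x":0,"y":0,"z":20,"rx":0,"ry":0,"rz":0,"grip":-1},{"x":0,"y":0,"z":50,"rx":0,"ry":0,"rz":0,"grip":-1},{"x":0,"y":0,"z":35,"rx":0,"ry":0,"rz":0,"grip":-1},{"x":-16,"y":46,"z":0,"rx":0,"ry":0,"rz":1,"grip":-1},{"x":-16,"y":46,"z":0,"rx":0,"ry":0,"rz":1,"grip":-1}]'
python3 -m pendant '[{"x":-16,"y":46,"z":0,"rx":0,"ry":0,"rz":1,"grip":-1},{"x":-16,"y":46,"z":0,"rx":0,"ry":0,"rz":1,"grip":-1},{"x":-16,"y":46,"z":0,"rx":0,"ry":0,"rz":1,"grip":-1},{"x":-16,"y":46,"z":0,"rx":0,"ry":0,"rz":1,"grip":-1},{"x":-16,"y":46,"z":0,"rx":0,"ry":0,"rz":1,"grip":-1}]'
python3 -m pendant '[{"x":-16,"y":46,"z":0,"rx":0,"ry":0,"rz":1,"grip":-1},{"x":-16,"y":46,"z":0,"rx":0,"ry":0,"rz":1,"grip":-1},{"x":-12,"y":48,"z":0,"rx":0,"ry":0,"rz":0.5,"grip":-1},{"x":0,"y":0,"z":-30,"rx":0,"ry":0,"rz":0,"grip":-1},{"x":0,"y":0,"z":0,"rx":0,"ry":0,"rz":0,"grip":-1}]'
python3 goal.py 475.2 228.9 13 1.4
```

```text
clock: 11.25
eef_pos: [0.5988, -0.1401, 0.1139]
eef_rot: [-0.0, 0.999, -0.054, 0.0]
contact_force: [0.6, 0.9, -1.7]
finger_gap: 0.0376
grip_force: 51.7
clock: 11.88
eef_pos: [0.5185, 0.0904, 0.1139]
eef_rot: [-0.0, 1.0, -0.009, 0.0]
contact_force: [0.3, -0.7, -1.7]
finger_gap: 0.0371
grip_force: 51.7
clock: 12.5
eef_pos: [0.4737, 0.2284, 0.0812]
eef_rot: [0.001, 1.0, 0.013, -0.002]
contact_force: [1.2, 0.2, -1.4]
finger_gap: 0.0371
grip_force: 51.6
now [473.7 228.4  81.2] 1.5 tilt 0.3 | go [  1.5   0.5 -68.2] rz -0.1
```

```bash
python3 -m pendant '[{"x":0,"y":0,"z":-30,"rx":0,"ry":0,"rz":0,"grip":-1},{"x":0,"y":0,"z":-28,"rx":0,"ry":0,"rz":0,"grip":-1},{"x":0,"y":0,"z":-8,"rx":0,"ry":0,"rz":0,"grip":-1},{"x":0,"y":0,"z":-4,"rx":0,"ry":0,"rz":0,"grip":-1},{"x":0,"y":0,"z":0,"rx":0,"ry":0,"rz":0,"grip":-1}]'
python3 goal.py 475.2 228.9 13 1.4
```

```text
clock: 13.12
eef_pos: [0.4761, 0.2293, 0.0145]
eef_rot: [-0.0, 1.0, 0.012, 0.001]
contact_force: [-1.0, -0.2, -2.7]
finger_gap: 0.0372
grip_force: 51.7
now [476.1 229.3  14.5] 1.4 tilt 0.09 | go [-0.9 -0.4 -1.5] rz -0.0
```

Lower another 1 mm, release, then go to the black sink (444.4,-242.7, yaw -12.5).

```bash
python3 -m pendant '[{"x":-0.5,"y":-0.5,"z":-1,"rx":0,"ry":0,"rz":0,"grip":-1},{"x":0,"y":0,"z":0,"rx":0,"ry":0,"rz":0,"grip":0.4},{"x":0,"y":0,"z":0,"rx":0,"ry":0,"rz":0,"grip":0.4},{"x":0,"y":0,"z":0,"rx":0,"ry":0,"rz":0,"grip":0.4},{"x":0,"y":0,"z":20,"rx":0,"ry":0,"rz":0,"grip":0.4}]'
python3 -m pendant '[{"x":0,"y":0,"z":50,"rx":0,"ry":0,"rz":0,"grip":1},{"x":0,"y":0,"z":35,"rx":0,"ry":0,"rz":0,"grip":1},{"x":-3,"y":-50,"z":0,"rx":0,"ry":0,"rz":-1.5,"grip":1},{"x":-3,"y":-50,"z":0,"rx":0,"ry":0,"rz":-1.5,"grip":1},{"x":-3,"y":-50,"z":0,"rx":0,"ry":0,"rz":-1.5,"grip":1}]'
python3 -m pendant '[{"x":-3,"y":-50,"z":0,"rx":0,"ry":0,"rz":-1.5,"grip":1},{"x":-3,"y":-50,"z":0,"rx":0,"ry":0,"rz":-1.5,"grip":1},{"x":-3,"y":-50,"z":0,"rx":0,"ry":0,"rz":-1.5,"grip":1},{"x":-3,"y":-50,"z":0,"rx":0,"ry":0,"rz":-1.5,"grip":1},{"x":-3,"y":-50,"z":0,"rx":0,"ry":0,"rz":-1.5,"grip":1}]'
python3 -m pendant '[{"x":-3,"y":-50,"z":0,"rx":0,"ry":0,"rz":-1.5,"grip":1},{"x":-4,"y":-21,"z":0,"rx":0,"ry":0,"rz":-0.5,"grip":1},{"x":0,"y":0,"z":0,"rx":0,"ry":0,"rz":0,"grip":1},{"x":0,"y":0,"z":0,"rx":0,"ry":0,"rz":0,"grip":1},{"x":0,"y":0,"z":0,"rx":0,"ry":0,"rz":0,"grip":1}]'
python3 goal.py 444.4 -242.7 6 -12.5
python3 - <<'E'
from h import *
p,W=shot("wrist");cv2.imwrite("pics/w3.png",p["color"][:,:,::-1])
p,W=shot("top");cv2.imwrite("pics/top3.png",cv2.resize(p["color"][110:310,180:500,::-1],(800,500)))
E
```

```text
clock: 13.75
eef_pos: [0.474, 0.2278, 0.0309]
eef_rot: [0.001, 1.0, 0.012, -0.001]
contact_force: [0.6, -0.6, 0.0]
finger_gap: 0.0599
grip_force: 0.0
clock: 14.38
eef_pos: [0.4657, 0.0773, 0.1175]
eef_rot: [-0.0, 1.0, -0.027, 0.0]
contact_force: [0.1, -0.1, -0.2]
finger_gap: 0.0854
grip_force: 0.0
clock: 15.0
eef_pos: [0.4507, -0.1731, 0.1176]
eef_rot: [0.0, 0.996, -0.093, 0.0]
contact_force: [0.0, 0.5, -0.7]
finger_gap: 0.0855
grip_force: 0.0
clock: 15.62
eef_pos: [0.4442, -0.2416, 0.1174]
eef_rot: [0.0, 0.994, -0.109, 0.0]
contact_force: [0.6, -0.4, 0.1]
finger_gap: 0.0854
grip_force: 0.0
now [ 444.2 -241.6  117.4] -12.5 tilt 0.02 | go [   0.2   -1.1 -111.4] rz 0.0
```

View pics/w3.png

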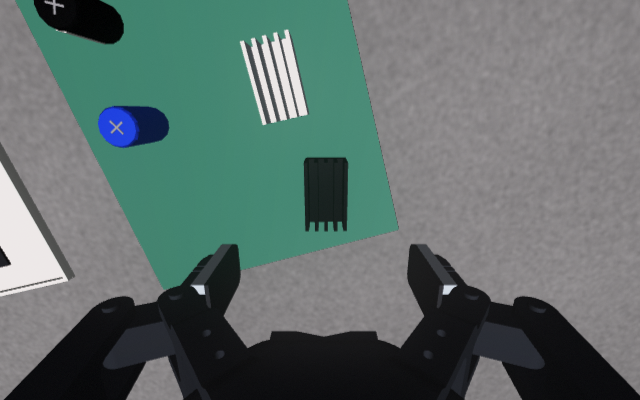

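View pics/top3.png

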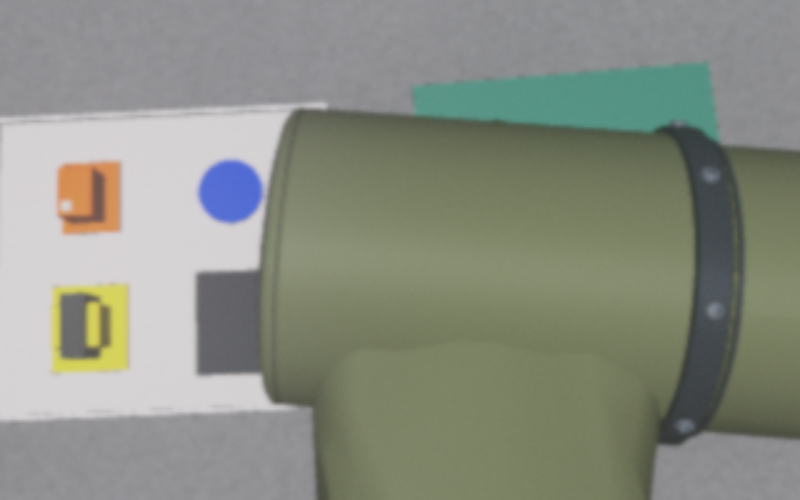

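The sink is centred at (326,194) and square. In the top view the relay and transformer stand on their pads. Descend to the sink and grip.

```bash
python3 -m pendant '[{"x":0,"y":-1,"z":-30,"rx":0,"ry":0,"rz":0,"grip":1},{"x":0,"y":0,"z":-30,"rx":0,"ry":0,"rz":0,"grip":1},{"x":0,"y":0,"z":-28,"rx":0,"ry":0,"rz":0,"grip":1},{"x":0,"y":0,"z":-15,"rx":0,"ry":0,"rz":0,"grip":1},{"x":0,"y":0,"z":-9,"rx":0,"ry":0,"rz":0,"grip":1}]'
python3 -m pendant '[{"x":0,"y":0,"z":0,"rx":0,"ry":0,"rz":0,"grip":-1},{"x":0,"y":0,"z":0,"rx":0,"ry":0,"rz":0,"grip":-1},{"x":0,"y":0,"z":0,"rx":0,"ry":0,"rz":0,"grip":-1},{"x":0,"y":0,"z":0,"rx":0,"ry":0,"rz":0,"grip":-1},{"x":0,"y":0,"z":0,"rx":0,"ry":0,"rz":0,"grip":-1}]' 40
python3 -m pendant '[{"x":0,"y":0,"z":20,"rx":0,"ry":0,"rz":0,"grip":-1},{"x":0,"y":0,"z":50,"rx":0,"ry":0,"rz":0,"grip":-1},{"x":0,"y":0,"z":30,"rx":0,"ry":0,"rz":0,"grip":-1},{"x":0,"y":0,"z":0,"rx":0,"ry":0,"rz":0,"grip":-1},{"x":0,"y":0,"z":0,"rx":0,"ry":0,"rz":0,"grip":-1}]'
python3 goal.py 477.5 113.4 10 1.4
```

```text
clock: 16.35
eef_pos: [0.4441, -0.2433, 0.005]
eef_rot: [0.0, 0.994, -0.109, -0.0]
contact_force: [0.1, -0.1, 0.7]
finger_gap: 0.085
grip_force: 0.0
clock: 16.98
eef_pos: [0.4447, -0.2436, 0.0063]
eef_rot: [0.0, 0.994, -0.11, 0.001]
contact_force: [0.2, 2.0, 5.2]
finger_gap: 0.0353
grip_force: 42.2
clock: 17.6
eef_pos: [0.4433, -0.2431, 0.1039]
eef_rot: [-0.0, 0.994, -0.11, -0.001]
contact_force: [-0.6, 0.2, -1.9]
finger_gap: 0.0353
grip_force: 41.6
now [ 443.3 -243.1  103.9] -12.6 tilt 0.11 | go [ 34.2 356.5 -93.9] rz 14.0
```

```bash
python3 -m pendant '[{"x":4,"y":45,"z":0,"rx":0,"ry":0,"rz":1.75,"grip":-1},{"x":4,"y":45,"z":0,"rx":0,"ry":0,"rz":1.75,"grip":-1},{"x":4,"y":45,"z":0,"rx":0,"ry":0,"rz":1.75,"grip":-1},{"x":4,"y":45,"z":0,"rx":0,"ry":0,"rz":1.75,"grip":-1},{"x":4,"y":45,"z":0,"rx":0,"ry":0,"rz":1.75,"grip":-1}]'
python3 -m pendant '[{"x":4,"y":45,"z":0,"rx":0,"ry":0,"rz":1.75,"grip":-1},{"x":5,"y":45,"z":0,"rx":0,"ry":0,"rz":1.75,"grip":-1},{"x":5,"y":41,"z":0,"rx":0,"ry":0,"rz":1.75,"grip":-1},{"x":0,"y":0,"z":-30,"rx":0,"ry":0,"rz":0,"grip":-1},{"x":0,"y":0,"z":0,"rx":0,"ry":0,"rz":0,"grip":-1}]'
python3 -m pendant '[{"x":0,"y":0,"z":-30,"rx":0,"ry":0,"rz":0,"grip":-1},{"x":0,"y":0,"z":-20,"rx":0,"ry":0,"rz":0,"grip":-1},{"x":0,"y":0,"z":-7,"rx":0,"ry":0,"rz":0,"grip":-1},{"x":0,"y":0,"z":-4,"rx":0,"ry":0,"rz":0,"grip":-1},{"x":0,"y":0,"z":0,"rx":0,"ry":0,"rz":0,"grip":-1}]'
python3 goal.py 477.5 113.4 10 1.4
```

```text
clock: 18.23
eef_pos: [0.463, -0.0171, 0.1035]
eef_rot: [0.0, 0.999, -0.033, -0.001]
contact_force: [-0.1, 0.9, -0.8]
finger_gap: 0.0353
grip_force: 41.5
clock: 18.85
eef_pos: [0.4756, 0.1118, 0.0713]
eef_rot: [0.002, 1.0, 0.013, -0.003]
contact_force: [-0.3, -0.4, 0.2]
finger_gap: 0.0351
grip_force: 41.6
clock: 19.48
eef_pos: [0.4783, 0.1125, 0.0149]
eef_rot: [-0.0, 1.0, 0.012, 0.0]
contact_force: [0.3, 0.0, -0.4]
finger_gap: 0.0354
grip_force: 41.6
now [478.3 112.5  14.9] 1.4 tilt 0.05 | go [-0.8  0.9 -4.9] rz -0.0
```

```bash
python3 -m pendant '[{"x":-0.5,"y":1,"z":-4.5,"rx":0,"ry":0,"rz":0,"grip":-1},{"x":0,"y":0,"z":0,"rx":0,"ry":0,"rz":0,"grip":-1},{"x":0,"y":0,"z":0,"rx":0,"ry":0,"rz":0,"grip":0.4},{"x":0,"y":0,"z":0,"rx":0,"ry":0,"rz":0,"grip":0.4},{"x":0,"y":0,"z":0,"rx":0,"ry":0,"rz":0,"grip":0.4}]'
python3 -m pendant '[{"x":0,"y":0,"z":20,"rx":0,"ry":0,"rz":0,"grip":0.4},{"x":0,"y":0,"z":50,"rx":0,"ry":0,"rz":0,"grip":1},{"x":0,"y":0,"z":40,"rx":0,"ry":0,"rz":0,"grip":1},{"x":11,"y":-44,"z":0,"rx":0,"ry":0,"rz":0,"grip":1},{"x":11,"y":-44,"z":0,"rx":0,"ry":0,"rz":0,"grip":1}]'
python3 -m pendant '[{"x":11,"y":-44,"z":0,"rx":0,"ry":0,"rz":0,"grip":1},{"x":11,"y":-44,"z":0,"rx":0,"ry":0,"rz":0,"grip":1},{"x":12,"y":-45,"z":0,"rx":0,"ry":0,"rz":0,"grip":1},{"x":0,"y":0,"z":0,"rx":0,"ry":0,"rz":0,"grip":1},{"x":0,"y":0,"z":0,"rx":0,"ry":0,"rz":0,"grip":1}]'
python3 goal.py 534.3 -107.5 14 1.4
python3 - <<'E'
from h import *
p,W=shot("wrist");cv2.imwrite("pics/w4.png",p["color"][:,:,::-1])
E
```

```text
clock: 20.1
eef_pos: [0.4774, 0.1135, 0.0097]
eef_rot: [0.0, 1.0, 0.012, -0.0]
contact_force: [-0.0, 0.7, 0.6]
finger_gap: 0.0598
grip_force: 0.0
clock: 20.72
eef_pos: [0.4998, 0.0251, 0.1205]
eef_rot: [-0.0, 1.0, 0.013, 0.001]
contact_force: [0.8, -0.1, -0.8]
finger_gap: 0.0852
grip_force: 0.0
clock: 21.35
eef_pos: [0.5333, -0.1074, 0.1195]
eef_rot: [-0.0, 1.0, 0.012, -0.0]
contact_force: [0.1, 0.2, -0.0]
finger_gap: 0.0852
grip_force: 0.0
now [ 533.3 -107.4  119.5] 1.4 tilt 0.03 | go [ 1.000e+00 -1.000e-01 -1.055e+02] rz 0.0
```

View pics/w4.png

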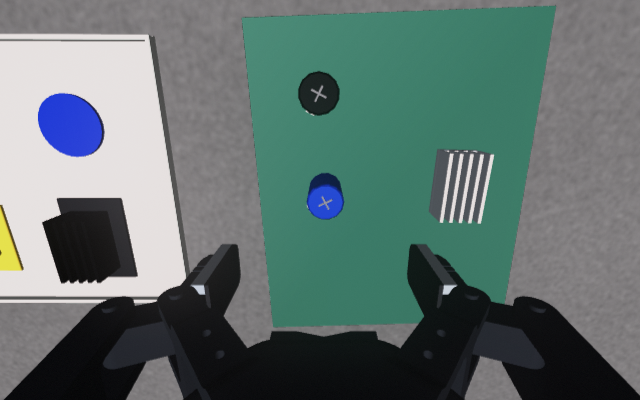

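The blue capacitor (325,200) is centred. Black capacitor (319,93) and silver sink are undisturbed.

```bash
python3 -m pendant '[{"x":1,"y":0,"z":-30,"rx":0,"ry":0,"rz":0,"grip":1},{"x":0,"y":0,"z":-30,"rx":0,"ry":0,"rz":0,"grip":1},{"x":0,"y":0,"z":-25,"rx":0,"ry":0,"rz":0,"grip":1},{"x":0,"y":0,"z":-15,"rx":0,"ry":0,"rz":0,"grip":1},{"x":0,"y":0,"z":-5,"rx":0,"ry":0,"rz":0,"grip":1}]'
python3 -m pendant '[{"x":0,"y":0,"z":0,"rx":0,"ry":0,"rz":0,"grip":-1},{"x":0,"y":0,"z":0,"rx":0,"ry":0,"rz":0,"grip":-1},{"x":0,"y":0,"z":0,"rx":0,"ry":0,"rz":0,"grip":-1},{"x":0,"y":0,"z":0,"rx":0,"ry":0,"rz":0,"grip":-1},{"x":0,"y":0,"z":0,"rx":0,"ry":0,"rz":0,"grip":-1}]' 35
python3 -m pendant '[{"x":0,"y":0,"z":20,"rx":0,"ry":0,"rz":0,"grip":-1},{"x":0,"y":0,"z":50,"rx":0,"ry":0,"rz":0,"grip":-1},{"x":0,"y":0,"z":30,"rx":0,"ry":0,"rz":0,"grip":-1},{"x":0,"y":0,"z":0,"rx":0,"ry":0,"rz":0,"grip":-1},{"x":0,"y":0,"z":0,"rx":0,"ry":0,"rz":0,"grip":-1}]'
python3 goal.py 585.9 115.8 18 1.4
```

```text
clock: 22.02
eef_pos: [0.5342, -0.1068, 0.0143]
eef_rot: [0.0, 1.0, 0.013, -0.0]
contact_force: [0.1, -0.3, 0.0]
finger_gap: 0.0853
grip_force: 0.0
clock: 22.65
eef_pos: [0.5349, -0.1075, 0.0156]
eef_rot: [0.0, 1.0, 0.012, 0.001]
contact_force: [-1.1, 0.2, 3.6]
finger_gap: 0.0286
grip_force: 34.6
clock: 23.28
eef_pos: [0.5339, -0.1073, 0.1136]
eef_rot: [-0.0, 1.0, 0.012, -0.001]
contact_force: [1.1, 0.0, -1.8]
finger_gap: 0.0287
grip_force: 34.7
now [ 533.9 -107.3  113.6] 1.4 tilt 0.09 | go [ 52.  223.1 -95.6] rz -0.0
```

```bash
python3 -m pendant '[{"x":10,"y":45,"z":0,"rx":0,"ry":0,"rz":0,"grip":-1},{"x":10,"y":45,"z":0,"rx":0,"ry":0,"rz":0,"grip":-1},{"x":10,"y":45,"z":0,"rx":0,"ry":0,"rz":0,"grip":-1},{"x":11,"y":44,"z":0,"rx":0,"ry":0,"rz":0,"grip":-1},{"x":11,"y":44,"z":0,"rx":0,"ry":0,"rz":0,"grip":-1}]'
python3 -m pendant '[{"x":0,"y":0,"z":-30,"rx":0,"ry":0,"rz":0,"grip":-1},{"x":0,"y":0,"z":-30,"rx":0,"ry":0,"rz":0,"grip":-1},{"x":0,"y":0,"z":-20,"rx":0,"ry":0,"rz":0,"grip":-1},{"x":0,"y":0,"z":-8,"rx":0,"ry":0,"rz":0,"grip":-1},{"x":0,"y":0,"z":-2,"rx":0,"ry":0,"rz":0,"grip":-1}]'
python3 goal.py 585.9 115.8 18.5 1.4
```

```text
clock: 23.9
eef_pos: [0.5859, 0.1168, 0.1129]
eef_rot: [0.001, 1.0, 0.012, -0.001]
contact_force: [-0.1, -0.1, -0.8]
finger_gap: 0.0289
grip_force: 34.8
clock: 24.52
eef_pos: [0.5866, 0.1153, 0.0247]
eef_rot: [0.0, 1.0, 0.012, 0.0]
contact_force: [0.3, -0.4, -0.2]
finger_gap: 0.0285
grip_force: 34.8
now [586.6 115.3  24.7] 1.4 tilt 0.03 | go [-0.7  0.5 -6.2] rz -0.0
```

Lower the rest, release, lift and swing clear of the top view.

```bash
python3 -m pendant '[{"x":-0.5,"y":0.5,"z":-4,"rx":0,"ry":0,"rz":0,"grip":-1},{"x":0,"y":0,"z":-2,"rx":0,"ry":0,"rz":0,"grip":-1},{"x":0,"y":0,"z":0,"rx":0,"ry":0,"rz":0,"grip":0.3},{"x":0,"y":0,"z":0,"rx":0,"ry":0,"rz":0,"grip":0.3},{"x":0,"y":0,"z":0,"rx":0,"ry":0,"rz":0,"grip":0.3}]'
python3 -m pendant '[{"x":0,"y":0,"z":20,"rx":0,"ry":0,"rz":0,"grip":0.3},{"x":0,"y":0,"z":50,"rx":0,"ry":0,"rz":0,"grip":0.3},{"x":0,"y":0,"z":50,"rx":0,"ry":0,"rz":0,"grip":0.3},{"x":-20,"y":50,"z":30,"rx":0,"ry":0,"rz":0,"grip":0.3},{"x":-30,"y":50,"z":30,"rx":0,"ry":0,"rz":0,"grip":0.3}]'
python3 -m pendant '[{"x":-40,"y":60,"z":0,"rx":0,"ry":0,"rz":0,"grip":0.3},{"x":-40,"y":60,"z":0,"rx":0,"ry":0,"rz":0,"grip":0.3},{"x":-40,"y":60,"z":0,"rx":0,"ry":0,"rz":0,"grip":0.3},{"x":-40,"y":60,"z":0,"rx":0,"ry":0,"rz":0,"grip":0.3},{"x":-40,"y":60,"z":0,"rx":0,"ry":0,"rz":0,"grip":0.3}]'
python3 -m pendant '[{"x":-30,"y":30,"z":0,"rx":0,"ry":0,"rz":0,"grip":0.3},{"x":-30,"y":30,"z":0,"rx":0,"ry":0,"rz":0,"grip":0.3},{"x":0,"y":0,"z":0,"rx":0,"ry":0,"rz":0,"grip":0.3},{"x":0,"y":0,"z":0,"rx":0,"ry":0,"rz":0,"grip":0.3},{"x":0,"y":0,"z":0,"rx":0,"ry":0,"rz":0,"grip":0.3}]'
python3 - <<'E'
from h import *
p,W=shot("top");cv2.imwrite("pics/top5.png",cv2.resize(p["color"][110:310,180:500,::-1],(800,500)))
z=W[...,2];roi=np.zeros((400,640),bool);roi[110:310,180:500]=1
n,l,st,ce=cv2.connectedComponentsWithStats((roi&(z>.02)&(z<.08)).astype(np.uint8))
for i in range(1,n):
    if st[i,4]<30: continue
    q=W[l==i];zt=np.nanpercentile(q[:,2],90);t=q[q[:,2]>zt-.008]
    print("obj",ce[i].round(),"ztop",zt.round(4),"all",rect(q),"top",rect(t))
E
```

```text
clock: 25.15
eef_pos: [0.586, 0.1161, 0.0189]
eef_rot: [-0.0, 1.0, 0.012, 0.0]
contact_force: [0.8, 0.4, 0.5]
finger_gap: 0.0551
grip_force: 0.0
clock: 25.78
eef_pos: [0.5372, 0.2144, 0.2004]
eef_rot: [-0.001, 1.0, 0.011, 0.001]
contact_force: [0.1, 1.9, 0.3]
finger_gap: 0.0558
grip_force: 0.0
clock: 26.4
eef_pos: [0.3628, 0.4753, 0.1996]
eef_rot: [-0.001, 1.0, 0.012, 0.001]
contact_force: [0.7, 0.7, -1.4]
finger_gap: 0.0552
grip_force: 0.0
clock: 27.02
eef_pos: [0.3048, 0.5332, 0.1982]
eef_rot: [-0.0, 1.0, 0.012, 0.0]
contact_force: [-0.4, -0.7, 0.2]
finger_gap: 0.0553
grip_force: 0.0
obj [378. 166.] ztop 0.0482 all (array([ 614.7, -100.1]), 28.5, 27.5, -2.9) top (array([ 614.8, -100.2]), 28.4, 27.4, -2.9)
obj [269. 183.] ztop 0.0528 all (array([585.4, 116. ]), 29.0, 28.4, -73.1) top (array([585.4, 116.3]), 28.8, 28.1, -63.8)
obj [211. 187.] ztop 0.0438 all (array([581.9, 232.3]), 40.5, 28.0, 1.2) top (array([581.9, 232.3]), 40.5, 27.8, 1.9)
obj [434. 201.] ztop 0.0311 all (array([ 543.1, -209.1]), 59.8, 4.2, 0.1) top (array([ 543.1, -209.1]), 59.8, 4.2, 0.1)
obj [438. 201.] ztop 0.
[... 455 characters left out ...]
0.6)
obj [262. 238.] ztop 0.0354 all (array([477.9, 130.6]), 58.9, 3.4, 2.4) top (array([477.9, 130.6]), 58.9, 3.4, 2.4)
obj [266. 238.] ztop 0.0355 all (array([477.4, 122.2]), 58.2, 3.7, 0.4) top (array([477.4, 122.2]), 58.2, 3.7, 0.4)
obj [270. 237.] ztop 0.0357 all (array([477.9, 114.5]), 59.4, 3.7, 2.1) top (array([477.3, 114.5]), 58.3, 3.7, 2.4)
obj [274. 236.] ztop 0.0357 all (array([479.1, 106.3]), 58.6, 3.1, 1.9) top (array([479.1, 106.3]), 58.6, 3.1, 1.9)
obj [279. 237.] ztop 0.0358 all (array([478.8,  98. ]), 58.3, 3.1, 2.5) top (array([478.8,  98. ]), 58.3, 3.0, 2.7)
obj [211. 240.] ztop 0.0475 all (array([475.7, 228.7]), 49.5, 37.9, 1.7) top (array([476., 229.]), 48.1, 35.9, 0.1)
```

View pics/top5.png

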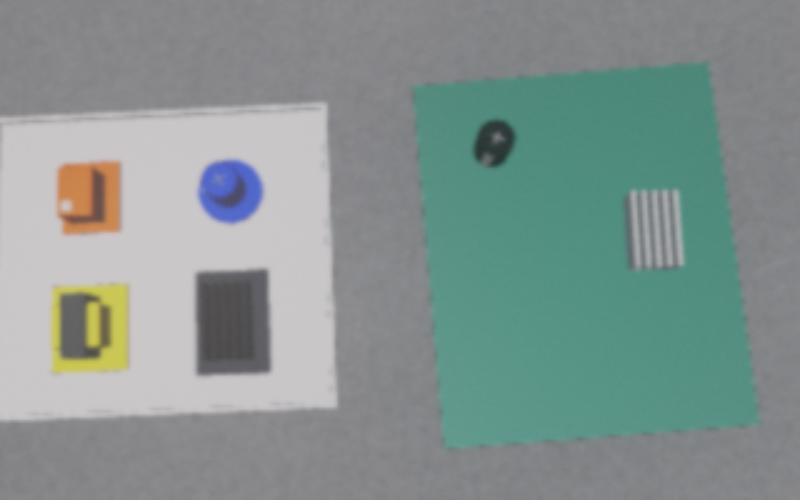

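All four parts stand on their pads, at the right heights and within 2 mm and 1.5° of target. The look-alikes have not moved.

```bash
python3 -c "
from station import hand_in
print(hand_in())"
```

```text
the job is handed in; nothing more can be done
None
```

I handed in the job at about 27 s: all four kit parts stand upright on their own pads within about 2 mm and 1.5°, and the black capacitor and silver heat sink haven't moved (hand-in returned no verdict).

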